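Space the soap on its drying board and run the board out to the marker rod

ROBOT

A 6-joint arm with a two-finger parallel gripper is mounted at the origin on the work surface. World frame = base frame: x ahead of the robot, y to its left, z up, the work surface at z = 0. Lengths are in m, angles in rad, forces in N, time in s.
With the tool pointing down it reaches from about 0.3 to 0.875 m from the base axis. Payload 6.4 kg.
Tool frame: the origin (TCP) lies midway between the tips of the shut fingers; the grasp point (between the pads) lies 19 mm behind it (ctrl.grasp_offset is the distance from the TCP to the grasp point, in m); z points along the fingers, y is the direction in which the jaws open and shut (so a half turn about z gives the same grasp; the last joint's range is limited). The gripper opens to 88 mm and grips with 3 to 60 N. Pads are 18 mm wide; open, the fingers measure 123 mm over their backs; the gripper's body (75 mm by 187 mm) begins 45 mm behind the grasp point.
Start: joints at [-1.312, 0.181, 1.607, -0, 1.354, -0.206], TCP at [0.258, -0.514, 0.239] pointing down, gripper open.
Joint ranges: [-2.99, 2.99], [-0.89, 2.07], [0.3, 2.58], [-1.14, 4.28], [0, 2.63], [-3.12, 3.12]. Speed limits (rad/s): [2.57, 2.57, 3.01, 3.14, 3.14, 3.14].

INTERFACE

Orientations are given as a unit quaternion [x, y, z, w].
In Python, from rig import ctrl, inverse_kinematics, vision, readout gives the robot as it stands. Calls block until the motion is done:
- ctrl.goto(position, orientation): joint-space move of the TCP to a pose.
- ctrl.movel(position, frame=None, rate=0.15, threshold=None): straight line of the TCP; frame=None keeps the orientation; rate is the mean speed in m/s. With threshold (N) it stops when the force on the tool has changed by that much, and returns True; else False.
- ctrl.movej(angles): joint-space move.
- ctrl.ungrasp() and ctrl.close(f_grip=None): open the fingers fully, or close them until they stop; f_grip is the grip in N (None keeps the last).
- ctrl.pause(seconds).
- inverse_kinematics(position, orientation): joint angles nearest the present ones, or None.
- vision.grab_frame(name): name is "scene" or "side" or "wrist"; returns (picture, depth): 420x560x3 uint8, red, green, blue; 420x560 float32, m along the optical axis (not along the pixel's ray), 0 where there is no reading.
- vision.camera_info(name): a dict with "mtx" (3x3 intrinsics, pixels), "rvec" (rotation vector, rad) and "tvec" (3), from world to camera coordinates, as OpenCV has them; the wrist camera has in their place "T_tool_cam" (4x4, takes a point from camera to tool coordinates, whose origin is the TCP and whose axes are the flange's). Camera axes: x right, y down, z forward; pixel columns grow to the right and rows downward; lengths in m; the calibration is good to about 2 mm. A picture is of the moment at which its call begins: read the wrist's pose just before it. camera_info takes no time and is no camera call.
A pose or a line that the arm cannot do raises ctrl.PlanningError and nothing moves.
- ctrl.finish_job(): hands the job in, once; it reports no verdict.
Readings, each from a call of its own:
- readout.read_clock(): time.
- readout.read_joint_pos(): joint angles.
- readout.read_qvel(): joint speeds.
- readout.read_tau(): joint torques, N m.
- readout.read_position(): TCP position.
- readout.read_eef_rot(): TCP orientation.
- readout.read_wrist_force(): force on the tool from outside, world axes, zero at the start.
- readout.read_torque(): the same for the moment, N m.
- readout.read_width(): opening from 0.0 (shut) to 1.0 (fully open).
Only numpy, scipy, OpenCV 4.12 (cv2) and the standard library are available. Lean on these libraries where they do the work, as an engineer would, in place of code of your own. Each camera call takes 0.05 s, during which the arm holds its last target.

TASK

The soap blocks lie heaped on the drying board: first spread the three of them along the board in a single layer, with at least 20 mm of air between every two. Then slide the board, soap and all, straight out over the trestle's edge until its outer end is level with the marker rod beside it, where a second trestle will be set under it. The board would tip over by then, so finish still holding it at the tail end, level and still resting on the trestle; keep all soap on it, and do not touch the rod or disturb the other things on the bench.

Things in the scene. Friction and masses are not known exactly. Their poses are not given: they have to be found in the camera images.
- board: plywood drying board, 130 (x) x 400 (y) x 15 (z) mm, about 0.5 kg with its batten, lying loose on the trestle. Origin: centre of its underside; its -y end is the outer end that goes out over the edge, its +y end is the tail. A wooden cross batten, 100 (x) x 20 (y) x 45 mm high, is fixed on top of the board flush with the tail end (y from 180 to 200 mm); it can be gripped from above across its 20 mm.
- board_end (a point): middle of the top edge of the board's outer (-y) end face: 200 mm from the board's origin along its -y, 15 mm above it
- batten_top (a point): centre of the batten's top face, 60 mm above the board's underside, 10 mm in from the tail end
- trestle: fixed low wooden trestle, top 180 (x) x 340 (y) mm, 100 mm high, top slab 22 mm thick on four legs. Origin: centre of its foot on the bench; the board is slid out along its -y.
- trestle_edge (a point): middle of the trestle's upper -y edge, over which the board is slid out; 100 mm above the bench
- marker: fixed upright steel rod, 12 mm thick, 160 mm high, on a round foot of 64 mm, standing beside the board's path on its +x side (axis 115 mm from the trestle's centre line), 255 to 295 mm out from the trestle's edge. Origin: on the rod's axis at the bench; its axes are parallel to the trestle's. The board's outer end is at the mark when it has y = 0 in this frame. The rod's axis is about 50 mm clear of the board's side.
- soap_a_center (a point): centre of a 45 mm cube of olive soap, 95 g, lying on the board at the start, the outer one of the two lower blocks; axes along its edges
- soap_b_center (a point): centre of an equal cube lying on the board right beside soap_a on its tail side (a few mm gap); axes along its edges
- soap_c_center (a point): centre of an equal cube stacked on top of soap_a and soap_b, across the gap between them; axes along its edges
- soap_a: the soap_a block, origin at the centre of its underside
- soap_b: the soap_b block, origin at the centre of its underside
- soap_c: the soap_c block, origin at the centre of its underside
- log: bystander: uncut bar of soap, 220 x 50 x 45 mm, lying on the bench; origin centre of underside
- tin: bystander: plain metal can, 76 mm diameter, 100 mm high, standing on the bench; origin centre of underside
- scraper: bystander: flat scraper with a wooden handle, 180 mm long, lying on the bench; origin under its middle
There are look-alikes about, which are no part of the job. What is shaped like the soap_b but turquoise is not meant.

How it is judged:
On the way, in this order (a step that is already met when the one before it is completed fails the run):
1. the three soap blocks lie spread in one layer on the board, let go (x of soap_a_center in the frame of board between -0.06 and 0.06 m and y of soap_a_center in the frame of board between -0.195 and 0.175 m and z of soap_a_center in the frame of board between 0.028 and 0.048 m and x of soap_b_center in the frame of board between -0.06 and 0.06 m and y of soap_b_center in the frame of board between -0.195 and 0.175 m and z of soap_b_center in the frame of board between 0.028 and 0.048 m and x of soap_c_center in the frame of board between -0.06 and 0.06 m and y of soap_c_center in the frame of board between -0.195 and 0.175 m and z of soap_c_center in the frame of board between 0.028 and 0.048 m and horizontal distance between soap_a_center and soap_b_center above 0.062 m and horizontal distance between each of soap_a_center, soap_b_center and soap_c_center above 0.062 m and contact force between the fingers and soap_a below 0.1 N and contact force between the fingers and soap_b below 0.1 N and contact force between the fingers and soap_c below 0.1 N), for 0.3 s.
2. the board's outer end stands level with the marker rod, the board held level on the trestle (y of board_end in the frame of marker between -0.01 and 0.01 m and angle between board's own z axis and vertical below 0.05 rad and angle between the y axis of board and the y axis of trestle, either way round below 0.15 rad and contact force between board and trestle above 0.5 N and contact force between any of the fingers, the arm and board above 1 N), for 0.2 s.
At the end, for the whole second after the job is handed in: Board end within 10 mm of the rod along the slide; board level (0.05 rad), in line with the trestle (0.15 rad), resting on it, held by the robot (over 1 N), at rest; the three blocks lie directly on the board, centres 62 mm or more apart (all of step 2 and x of soap_a_center in the frame of board between -0.06 and 0.06 m and y of soap_a_center in the frame of board between -0.195 and 0.175 m and z of soap_a_center in the frame of board between 0.028 and 0.048 m and x of soap_b_center in the frame of board between -0.06 and 0.06 m and y of soap_b_center in the frame of board between -0.195 and 0.175 m and z of soap_b_center in the frame of board between 0.028 and 0.048 m and x of soap_c_center in the frame of board between -0.06 and 0.06 m and y of soap_c_center in the frame of board between -0.195 and 0.175 m and z of soap_c_center in the frame of board between 0.028 and 0.048 m and horizontal distance between soap_a_center and soap_b_center above 0.062 m and horizontal distance between each of soap_a_center, soap_b_center and soap_c_center above 0.062 m and linear speed of board below 0.01 m/s); the arm keeps its last pose, push and grip.
It fails at once if the board tips (angle between board's own z axis and vertical above 0.15 rad).
It fails at once if a soap block falls off the board (height (world z) of any of soap_a_center, soap_b_center, soap_c_center below 0.09 m).
It fails at once if the marker rod is touched (contact force between marker and anything else above 1 N).
It fails at once if a bystander is disturbed (distance of any of log, tin, scraper from where it was at the start of the episode above 0.03 m).
It also fails if it takes over 64 s, if anything falls off the work surface, if the arm or the gripper's body presses on something with over 40 N, if the wrist force passes 120 N, or if a joint passes its speed limit or range.

## Working session

There is one attempt and no reset: what is moved stays moved. The work goes in short steps, each a Python script; the robot and the scene stay as the last script left them, time stands still between calls to the robot, and variables do not carry over. Pictures are saved under pics/ and viewed, and the job is handed in when it is done.

```bash
ls; mkdir -p pics
python3 - <<'E'
from rig import ctrl, vision, readout
import cv2, numpy as np
for n in ["scene","side"]:
    im,d=vision.grab_frame(n)
    cv2.imwrite(f"pics/{n}0.png",im[:,:,::-1]); np.save(f"pics/{n}0.npy",d)
    print(n,vision.camera_info(n))
print(vision.camera_info("wrist"),readout.read_clock(),readout.read_eef_rot(),ctrl.grasp_offset)
E
```

```text
pics
scene {'mtx': array([[413.71057571,   0.        , 282.48119426],
       [  0.        , 413.71057571, 212.21723336],
       [  0.        ,   0.        ,   1.        ]]), 'rvec': array([ 1.57874983,  1.72903661, -0.88437938]), 'tvec': array([ 0.0924895 , -0.19609187,  1.61393532])}
side {'mtx': array([[466.00803197,   0.        , 275.71799435],
       [  0.        , 466.00803197, 211.81973796],
       [  0.        ,   0.        ,   1.        ]]), 'rvec': array([ 0.66544399, -2.51896362,  1.26271765]), 'tvec': array([0.45629759, 0.29124444, 1.02898106])}
{'mtx': array([[339.75963798,   0.        , 278.27403122],
       [  0.        , 339.75963798, 212.52256405],
       [  0.        ,   0.        ,   1.        ]]), 'T_tool_cam': array([[-2.92276284e-04, -9.57273924e-01, -2.89182553e-01,
         7.40727173e-02],
       [ 9.99999468e-01, -5.65965771e-04,  8.62804977e-04,
        -1.01326325e-03],
       [-9.89608132e-04, -2.89182147e-01,  9.57273580e-01,
        -1.46426799e-01],
       [ 0.00000000e+00,  0.00000000e+00,  0.00000000e+00,
         1.00000000e+00]])} 0.1 [ 9.73114158e-01  2.30321964e-01 -2.79774025e-05 -7.92715756e-04] 0.0187
```

View pics/scene0.png

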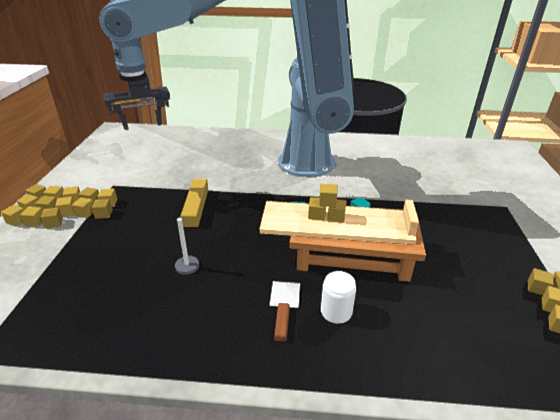

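View pics/side0.png

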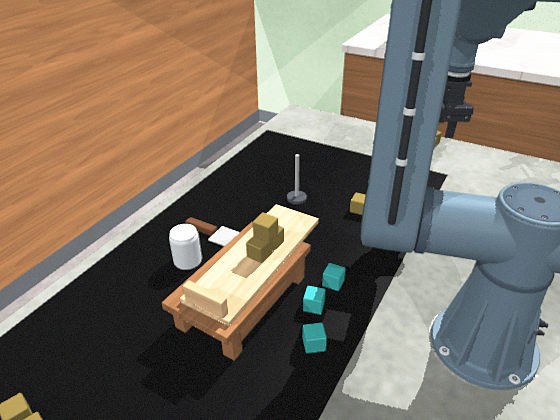

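The scene shows the board with its batten at (411,220) on the trestle. The three olive cubes are at (317,208), (337,212) and (329,193). The rod is at (185,265), the log at (195,203), the tin at (338,297) and the scraper at (283,310). The side view shows three turquoise cubes on the bench at (333,277), (314,299) and (315,338). Next I'll work out positions from the depth.

```bash
cat > h.py <<'E'
import cv2, numpy as np
from rig import ctrl, inverse_kinematics, vision, readout
from scipy.spatial.transform import Rotation as R
def cloud(n,d,pose=None):
    ci=vision.camera_info(n);K=ci["mtx"]
    v,u=np.mgrid[:d.shape[0],:d.shape[1]]
    P=np.stack([(u-K[0,2])/K[0,0]*d,(v-K[1,2])/K[1,1]*d,d],-1)
    if n!="wrist":
        M=cv2.Rodrigues(ci["rvec"])[0]; W=(P-ci["tvec"])@M
    else:
        T=ci["T_tool_cam"]; W=P@T[:3,:3].T+T[:3,3]; W=W@R.from_quat(pose[1]).as_matrix().T+pose[0]
    W[d<=0]=np.nan
    return W
def wrist(name):
    pose=(np.array(readout.read_position()),np.array(readout.read_eef_rot()))
    im,d=vision.grab_frame("wrist"); cv2.imwrite(f"pics/{name}.png",im[:,:,::-1])
    return im,cloud("wrist",d,pose),pose
E
python3 - <<'E'
from h import *
for n,pts in [("scene",[(317,200),(337,207),(329,187),(318,212),(337,215),(329,196),(280,218),(265,206),(262,232),(415,238),(411,205),(420,245),(292,238),(181,222),(185,255),(186,268),(195,190),(340,277),(285,295)]),("side",[(265,222),(262,245),(276,236),(297,157),(297,180),(208,290),(300,222),(205,302)])]:
    d=np.load(f"pics/{n}0.npy");W=cloud(n,d)
    for u,v in pts: print(n,u,v,W[v,u].round(4))
    m=(abs(W[...,2]-.115)<.006)&(W[...,0]>.3)&(W[...,0]<.8)&(abs(W[...,1])<.5)
    p=W[m]; r=cv2.minAreaRect(p[:,:2].astype(np.float32));print("board",r,np.median(p[:,2]),len(p))
    for z in (.16,.205):
        m=(abs(W[...,2]-z)<.005)&(W[...,0]>.3)&(W[...,0]<.8)&(abs(W[...,1])<.35)
        p=W[m]; 
        for g in (p[p[:,1]>.13],p[p[:,1]<.13]):
            if len(g): print(z,cv2.minAreaRect(g[:,:2].astype(np.float32)),np.median(g,0),len(g))
    m=(W[...,2]>.03)&(W[...,2]<.158)&(abs(W[...,1]+.35)<.15)&(W[...,0]>.4)&(W[...,0]<.9)
    print("rod",np.median(W[m],0),m.sum(), np.nanmin(W[m],0),np.nanmax(W[m],0))
E
```

```text
scene 317 200 [0.5071 0.0417 0.16  ]
scene 337 207 [0.5354 0.0943 0.1602]
scene 329 187 [0.5078 0.0705 0.203 ]
scene 318 212 [0.538  0.0459 0.1427]
scene 337 215 [0.5422 0.0959 0.1395]
scene 329 196 [0.5339 0.0711 0.192 ]
scene 280 218 [ 0.5367 -0.0546  0.1149]
scene 265 206 [ 0.4806 -0.1021  0.1126]
scene 262 232 [ 0.5875 -0.0972  0.1033]
scene 415 238 [0.5857 0.295  0.1127]
scene 411 205 [0.5045 0.2897 0.1589]
scene 420 245 [0.5961 0.3083 0.0993]
scene 292 238 [ 0.603  -0.0175  0.1019]
scene 181 222 [ 0.6288 -0.2948  0.152 ]
scene 185 255 [ 0.6302 -0.2981  0.0439]
scene 186 268 [ 0.645  -0.2954  0.0113]
scene 195 190 [ 0.3118 -0.3547  0.0437]
scene 340 277 [0.733  0.102  0.1005]
scene 285 295 [ 0.7108 -0.0256  0.0051]
board ((0.534186065196991, -0.009345978498458862), (0.16312773525714874, 0.6017096638679504), 3.7552671432495117) 0.11383973466256288 3837
0.16 ((0.5292381048202515, 0.2860872149467468), (0.0200947392731905, 0.10312403738498688), 88.91439819335938) [0.53580777 0.28563065 0.15889707] 183
0.16 ((0.5549299716949463, -0.09655368328094482), (0.0657680332660675, 0.438120573
[... 658 characters left out ...]
1245422, -0.0010829269886016846), (0.15947023034095764, 0.6076627969741821), 3.4141669273376465) 0.11400434925303202 4564
0.16 ((0.5278018712997437, 0.28804707527160645), (0.022338129580020905, 0.09916894882917404), 89.25525665283203) [0.52422574 0.28921241 0.15870339] 383
0.16 ((0.5499350428581238, -0.09350110590457916), (0.06779831647872925, 0.4416830539703369), 12.700847625732422) [0.50991126 0.09836    0.15890281] 270
0.205 ((0.5111981630325317, 0.06979849934577942), (0.049540501087903976, 0.045266877859830856), 88.7308120727539) [0.50906159 0.07281873 0.20365468] 248
rod [ 0.44913934 -0.31279392  0.04536314] 300 [ 0.40877976 -0.36791471  0.03005942] [ 0.63155911 -0.28975866  0.15769904]
```

Run:
```python
from h import *
q0=np.array(readout.read_eef_rot())
cands={}
for name,a in [("A",np.pi/2),("B",-np.pi/2)]:
    q=(R.from_euler('z',a)*R.from_quat([1,0,0,0])).as_quat()
    j=inverse_kinematics([0.513,0.07,0.36],q); print(name,q.round(3),None if j is None else np.round(j,2)); cands[name]=(q,j)
for qb in ([1,0,0,0],[0,1,0,0]): print(qb,inverse_kinematics([.5285,.287,.2],qb),inverse_kinematics([.5285,.09,.12],qb))
n=min(cands,key=lambda k: 99 if cands[k][1] is None else abs(cands[k][1][5]))
print(n)
ctrl.goto([0.513,0.07,0.36],cands[n][0])
im,W,p=wrist("w1"); np.save("pics/w1.npy",W); print(p,readout.read_clock())
```

```text
A [0.707 0.707 0.    0.   ] [-0.09 -0.03  1.59 -0.    1.58 -0.09]
B [ 0.707 -0.707  0.     0.   ] [-0.09 -0.03  1.59 -0.    1.58  3.05]
[1, 0, 0, 0] [ 3.00337686e-01  2.74148181e-01  1.57538844e+00 -4.44089210e-16
  1.29205604e+00  1.87113401e+00] [-5.28642197e-02  2.35268650e-01  1.80270976e+00 -4.44089210e-16
  1.10361425e+00  1.51793211e+00]
[0, 1, 0, 0] [ 3.00337686e-01  2.74148181e-01  1.57538844e+00 -4.44089210e-16
  1.29205604e+00 -1.27045864e+00] [-5.28642197e-02  2.35268650e-01  1.80270976e+00 -4.44089210e-16
  1.10361425e+00 -1.62366055e+00]
A
(array([0.5130893 , 0.06922927, 0.35971401]), array([ 7.07586901e-01,  7.06626289e-01, -2.25070889e-04, -1.17777186e-04])) 2.4667
```

View pics/w1.png

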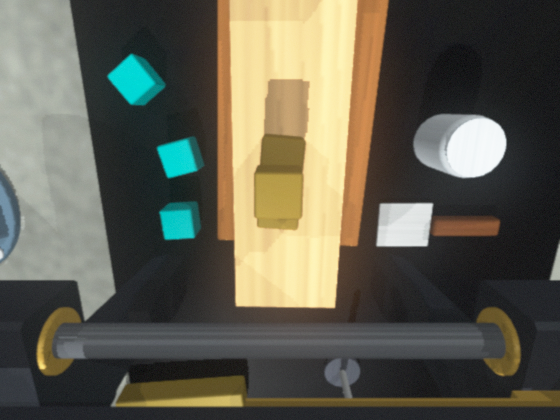

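The wrist view shows c on top at (279,195), b behind it at (283,150), and a mostly hidden at (278,225). The things that could be mistaken for the soap:
- Turquoise cubes on the bench at (136,79), (180,157) and (180,220)
- Olive heaps off the board, at (60,205) and (550,295) in the scene view
- The olive log at (180,395)

I choose the three olive cubes standing on the board. Next I'll measure them and check a close crop.

Run:
```python
from h import *
W=np.load("pics/w1.npy"); im=cv2.imread("pics/w1.png")
cv2.imwrite("pics/w1crop.png",cv2.resize(im[110:245,215:365],None,fx=4,fy=4))
hsv=cv2.cvtColor(im,cv2.COLOR_BGR2HSV)
def rect(m,t):
    m=cv2.morphologyEx(m.astype(np.uint8),cv2.MORPH_OPEN,np.ones((3,3)))>0
    p=W[m]; print(t,cv2.minAreaRect(p[:,:2].astype(np.float32)),np.median(p[:,2]).round(4),p.min(0).round(4),p.max(0).round(4),len(p))
X,Y,Z=W[...,0],W[...,1],W[...,2]
box=(X>.4)&(X<.62)&(Y<.28)&(Y>-.2)
rect(box&(abs(Z-.205)<.006),"c"); rect(box&(abs(Z-.16)<.005)&(Y>.06),"b"); rect(box&(abs(Z-.16)<.005)&(Y<.06),"a")
rect(box&(abs(Z-.115)<.005),"board")
m=box&(abs(Z-.115)<.005)
L=[];Rr=[]
for y in np.arange(-.09,.2,.02):
    s=X[m&(abs(Y-y)<.01)]
    if len(s): print(round(y,3),s.min().round(4),s.max().round(4))
for n in("scene","side"):
    V=cloud(n,np.load(f"pics/{n}0.npy")); m=(np.hypot(V[...,0]-.627,V[...,1]+.297)<.03)&(V[...,2]>.03)&(V[...,2]<.15); print(n,V[m].mean(0), np.linalg.norm(vision.camera_info(n)["tvec"]), (-cv2.Rodrigues(vision.camera_info(n)["rvec"])[0].T@vision.camera_info(n)["tvec"]).round(3))
    m=(abs(V[...,2]-.098)<.006)&(V[...,0]>.4)&(V[...,0]<.65)&(V[...,1]>-.15)&(V[...,1]<.4); p=V[m]; print(p.min(0),p.max(0))
```

```text
c ((0.5120197534561157, 0.06969061493873596), (0.0442989356815815, 0.04498964548110962), 89.38420867919922) 0.2054 [0.4893 0.0476 0.2001] [0.5346 0.0918 0.2083] 2331
b ((0.516507625579834, 0.1034599021077156), (0.02908959984779358, 0.04506751149892807), 84.6987075805664) 0.1603 [0.4934 0.0869 0.155 ] [0.5393 0.1193 0.1627] 1221
a ((0.5111662745475769, 0.027261825278401375), (0.012339862994849682, 0.04440051689743996), 87.74181365966797) 0.1604 [0.489  0.0205 0.1578] [0.5333 0.033  0.1622] 408
board ((0.5241831541061401, 0.07401732355356216), (0.35512614250183105, 0.13041673600673676), 88.98922729492188) 0.1155 [ 0.4563 -0.1036  0.1122] [0.5924 0.2512 0.1198] 30418
-0.09 0.4563 0.586
-0.07 0.4572 0.5864
-0.05 0.4568 0.5866
-0.03 0.4575 0.5871
-0.01 0.4582 0.5877
0.01 0.4578 0.588
0.03 0.4584 0.5887
0.05 0.4591 0.5888
0.07 0.4589 0.589
0.09 0.4598 0.5896
0.11 0.4599 0.5899
0.13 0.4601 0.5902
0.15 0.4611 0.5906
0.17 0.4608 0.5909
0.19 0.4615 0.5915
scene [ 0.63038789 -0.29800464  0.09172666] 1.6284328486181638 [1.434 0.022 0.771]
[ 0.46501979 -0.10252429  0.09200519] [0.63548614 0.32422709 0.10398179]
side [ 0.62250569 -0.29558397  0.09174564] 1.16268346359155 [0.057 0.788 0.853]
[ 0.43424653 -0.1004495   0.09202214] [0.63137454 0.3263504  0.10399993]
```

View pics/w1crop.png

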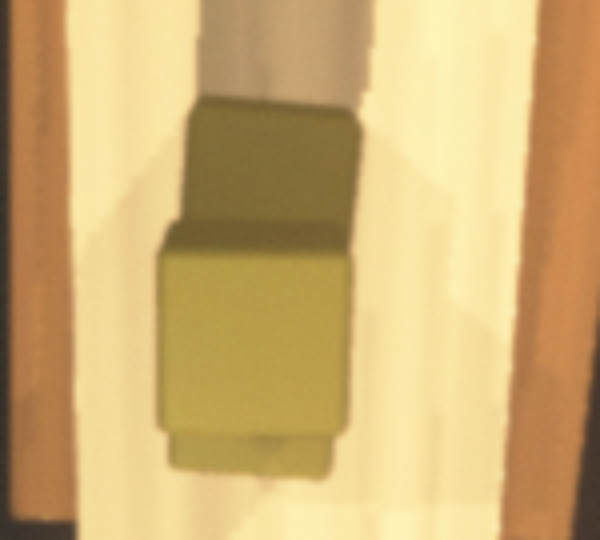

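Run:
```python
from h import *
W=np.load("pics/w1.npy");X,Y,Z=W[...,0],W[...,1],W[...,2]
m=(X>.38)&(X<.68)&(Z>.09)&(Z<.106)
for y in np.arange(-.04,.22,.02):
    s=X[m&(abs(Y-y)<.008)]
    if len(s): print(round(y,3),s.min().round(4),s.max().round(4))
print(Y[m&(abs(X-.435)<.015)].min() if (m&(abs(X-.435)<.015)).any() else 0, Y[m&(X>.595)&(X<.61)].min())
def q(yaw): return (R.from_euler('z',np.pi/2+yaw)*R.from_quat([1,0,0,0])).as_quat()
ctrl.goto([0.512,0.0697,0.25],q(-.012))
ctrl.movel([0.512,0.0697,0.165],rate=.12)
ctrl.close(15); print("w",readout.read_width(),readout.read_position(),readout.read_clock())
ctrl.movel([0.512,0.0697,0.21],rate=.1)
ctrl.movel([0.522,0.175,0.20],rate=.12)
print("F",readout.read_wrist_force())
ctrl.movel([0.522,0.175,0.127],rate=.1)
print(ctrl.movel([0.522,0.175,0.1195],rate=.03,threshold=2.5),readout.read_position(),readout.read_wrist_force())
ctrl.ungrasp()
ctrl.movel([0.522,0.175,0.30],rate=.2)
ctrl.goto([0.52,0.11,0.36],q(-.012))
im,W,p=wrist("w2"); np.save("pics/w2.npy",W); print(readout.read_clock())
```

```text
-0.02 0.4348 0.6138
0.0 0.435 0.6155
0.02 0.4363 0.6165
0.04 0.4373 0.6167
0.06 0.4383 0.6178
0.08 0.4393 0.6195
0.1 0.4405 0.6208
0.12 0.4415 0.6215
0.14 0.4424 0.6221
0.16 0.4436 0.6238
0.18 0.4446 0.6245
0.2 0.4456 0.6258
-0.014195647889036447 -0.02286104169496357
w 0.5080823274740625 [0.51204995 0.06970796 0.16506042] 4.5667
F [-0.47714747  0.16552803  0.24774217]
True [0.52260264 0.17508425 0.11986112] [0.10606307 0.25202403 4.71677443]
9.725
```

View pics/w2.png

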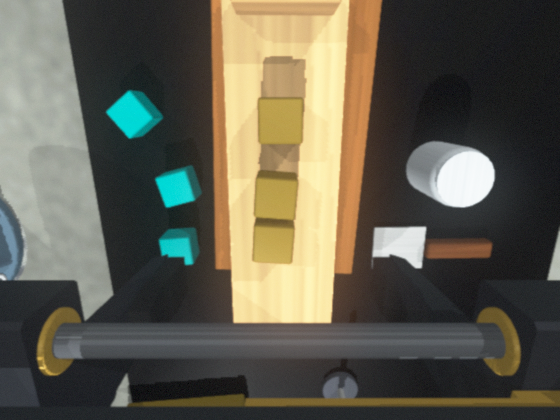

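c now lies alone at (281,120), with b at (277,195) and a at (274,242) still close together. The trestle is yawed about -0.05 rad. Now a.

```bash
cat >> h.py <<'E'
def cubes(W,splits):
    X,Y,Z=W[...,0],W[...,1],W[...,2]; out=[]
    for lo,hi in splits:
        m=(X>.45)&(X<.6)&(Y>lo)&(Y<hi)&(abs(Z-.16)<.004)
        m=cv2.morphologyEx(m.astype(np.uint8),cv2.MORPH_OPEN,np.ones((3,3)))>0
        p=W[m][:,:2].astype(np.float32); r=cv2.minAreaRect(p); out.append(r); print(np.round(r[0],4),np.round(r[1],4),round(r[2],1))
    return out
def q(yaw): return (R.from_euler('z',np.pi/2+yaw)*R.from_quat([1,0,0,0])).as_quat()
E
python3 - <<'E'
from h import *
W=np.load("pics/w2.npy")
cubes(W,[(.01,.0695),(.0705,.13),(.14,.22)])
X,Y,Z=W[...,0],W[...,1],W[...,2]; s=(abs(X-.515)<.01)&(abs(Z-.16)<.004)&(Y>0)&(Y<.13)
h,e=np.histogram(Y[s],bins=np.arange(.01,.13,.002)); print(list(zip(e.round(3),h)))
E
```

```text
[0.5123 0.0438] [0.0443 0.045 ] 85.3
[0.5159 0.0956] [0.045  0.0449] 84.9
[0.522  0.1746] [0.0439 0.0449] 89.1
[(np.float64(0.01), np.int64(0)), (np.float64(0.012), np.int64(0)), (np.float64(0.014), np.int64(0)), (np.float64(0.016), np.int64(0)), (np.float64(0.018), np.int64(0)), (np.float64(0.02), np.int64(8)), (np.float64(0.022), np.int64(28)), (np.float64(0.024), np.int64(26)), (np.float64(0.026), np.int64(31)), (np.float64(0.028), np.int64(25)), (np.float64(0.03), np.int64(34)), (np.float64(0.032), np.int64(33)), (np.float64(0.034), np.int64(31)), (np.float64(0.036), np.int64(26)), (np.float64(0.038), np.int64(35)), (np.float64(0.04), np.int64(27)), (np.float64(0.042), np.int64(29)), (np.float64(0.044), np.int64(34)), (np.float64(0.046), np.int64(27)), (np.float64(0.048), np.int64(31)), (np.float64(0.05), np.int64(32)), (np.float64(0.052), np.int64(29)), (np.float64(0.054), np.int64(34)), (np.float64(0.056), np.int64(31)), (np.float64(0.058), np.int64(37)), (np.float64(0.06), np.int64(31)), (np.float64(0.062), np.int64(39)), (np.float64(0.064), np.int64(41)), (np.float64(0.066), 
[... 350 characters left out ...]
t64(37)), (np.float64(0.088), np.int64(38)), (np.float64(0.09), np.int64(31)), (np.float64(0.092), np.int64(34)), (np.float64(0.094), np.int64(38)), (np.float64(0.096), np.int64(30)), (np.float64(0.098), np.int64(38)), (np.float64(0.1), np.int64(40)), (np.float64(0.102), np.int64(38)), (np.float64(0.104), np.int64(38)), (np.float64(0.106), np.int64(38)), (np.float64(0.108), np.int64(30)), (np.float64(0.11), np.int64(39)), (np.float64(0.112), np.int64(36)), (np.float64(0.114), np.int64(38)), (np.float64(0.116), np.int64(43)), (np.float64(0.118), np.int64(12)), (np.float64(0.12), np.int64(0)), (np.float64(0.122), np.int64(0)), (np.float64(0.124), np.int64(0)), (np.float64(0.126), np.int64(0))]
```

Run:
```python
from h import *
ctrl.goto([0.5123,0.0435,0.23],q(-.08))
ctrl.movel([0.5123,0.0435,0.1215],rate=.1)
ctrl.close(15); print("w",readout.read_width(),readout.read_position())
ctrl.movel([0.5123,0.0435,0.175],rate=.1)
ctrl.movel([0.517,0.017,0.175],rate=.08)
ctrl.movel([0.517,0.017,0.128],rate=.1)
print(ctrl.movel([0.517,0.017,0.120],rate=.03,threshold=2.5),readout.read_position(),readout.read_wrist_force())
ctrl.ungrasp()
ctrl.movel([0.517,0.017,0.25],rate=.2)
ctrl.goto([0.52,0.15,0.37],q(-.012))
im,W,p=wrist("w3"); np.save("pics/w3.npy",W)
cubes(W,[(-.02,.0555),(.0605,.13),(.14,.22)])
X,Y,Z=W[...,0],W[...,1],W[...,2]
m=(X>.45)&(X<.61)&(Y>.25)&(Y<.33)&(abs(Z-.16)<.006)
print("batten",cv2.minAreaRect(W[m][:,:2].astype(np.float32)),np.median(W[m],0),m.sum())
for n in("scene","side"):
    im,d=vision.grab_frame(n); np.save(f"pics/{n}1.npy",d); cv2.imwrite(f"pics/{n}1.png",im[:,:,::-1])
    V=cloud(n,d); m=(V[...,0]>.45)&(V[...,0]<.61)&(V[...,1]>.26)&(V[...,1]<.31)&(abs(V[...,2]-.16)<.004)
    print(n,"batten",cv2.minAreaRect(V[m][:,:2].astype(np.float32)))
    m=(V[...,0]>.45)&(V[...,0]<.61)&(V[...,1]>-.15)&(V[...,1]<0)&(abs(V[...,2]-.115)<.005)
    for x in (.48,.5,.52,.54,.56): print(x,V[...,1][m&(abs(V[...,0]-x)<.01)].min().round(4),end=' ')
    print()
print(readout.read_clock())
```

```text
w 0.5121249961846784 [0.51233349 0.04349155 0.12153068]
True [0.51794562 0.01684792 0.12110189] [ 0.30759538 -0.23801631  2.26314472]
[0.5172 0.0171] [0.0458 0.045 ] 85.3
[0.5159 0.096 ] [0.0448 0.0451] 85.2
[0.5221 0.1748] [0.0439 0.0446] 89.2
batten ((0.5282652378082275, 0.2869528830051422), (0.02068164385855198, 0.09968983381986618), 88.84992980957031) [0.5278256  0.28647852 0.16029406] 2513
scene batten ((0.5296047925949097, 0.28601041436195374), (0.020397625863552094, 0.10516080260276794), 88.36096954345703)
0.48 -0.1022 0.5 -0.1026 0.52 -0.1026 0.54 -0.1031 0.56 -0.1037 
side batten ((0.5272333025932312, 0.28855931758880615), (0.022590460255742073, 0.09918434917926788), 89.64131164550781)
0.48 -0.1027 0.5 -0.1023 0.52 -0.1021 0.54 -0.1037 0.56 -0.1029 
16.8833
```

View pics/w3.png

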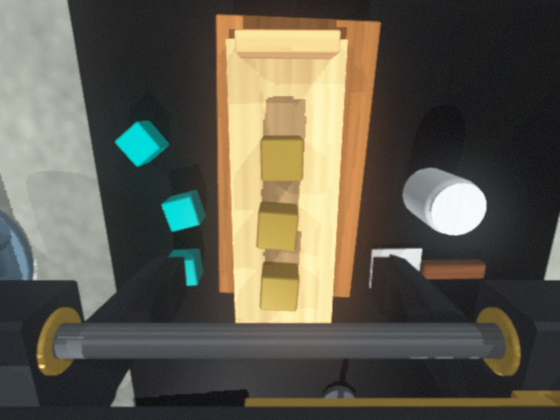

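View pics/scene1.png

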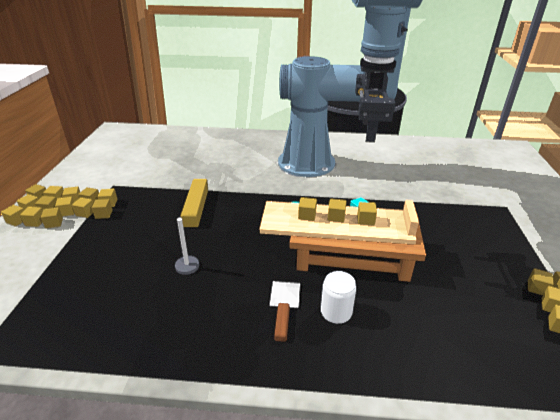

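The three cubes lie in one row, spaced 79 mm apart in y. c is at (282,158), b at (278,226) and a at (280,287), and the batten is at (288,41). Next I'll grip the batten and slide along the trestle axis in stages.

Run:
```python
from h import *
qb=(R.from_euler('z',-.02)*R.from_quat([0,1,0,0])).as_quat()
B=np.array([.5282,.287])
ctrl.goto([*B,.27],qb)
ctrl.movel([*B,.1225],rate=.1,threshold=6)
print(readout.read_position(),readout.read_wrist_force())
ctrl.close(50); print("w",readout.read_width()*.088,readout.read_position(),readout.read_wrist_force())
n=np.array([np.sin(.051),np.cos(.051)])
z=readout.read_position()[2]
ctrl.movel([*(B-n*.15),.1225],rate=.035)
print(readout.read_position(),readout.read_wrist_force(),readout.read_clock())
for nm in("scene","side"):
    im,d=vision.grab_frame(nm); np.save(f"pics/{nm}2.npy",d); cv2.imwrite(f"pics/{nm}2.png",im[:,:,::-1])
    V=cloud(nm,d)
    m=(V[...,0]>.44)&(V[...,0]<.58)&(V[...,1]>-.4)&(V[...,1]<-.2)&(abs(V[...,2]-.115)<.008)
    for x in (.47,.49,.51,.53,.55):
        s=V[m&(abs(V[...,0]-x)<.01)]
        if len(s): print(nm,x,s[:,1].min().round(4),np.median(s[:,2]).round(4))
```

```text
[0.52869221 0.28716964 0.12326277] [ 0.16539027  0.5785613  -0.23001078]
w 0.01965042482470665 [0.52819827 0.28692969 0.12248814] [ 0.72376285 -0.80066989  0.16550792]
[0.52067475 0.13726002 0.12270263] [0.26170662 4.42240956 1.34821402] 25.1833
scene 0.47 -0.2504 0.1134
scene 0.49 -0.2523 0.1132
scene 0.51 -0.2508 0.1133
scene 0.53 -0.2518 0.1133
scene 0.55 -0.2533 0.1132
side 0.47 -0.253 0.114
side 0.49 -0.2515 0.1134
side 0.51 -0.2587 0.1127
side 0.53 -0.2562 0.1139
side 0.55 -0.2547 0.1137
```

View pics/scene2.png

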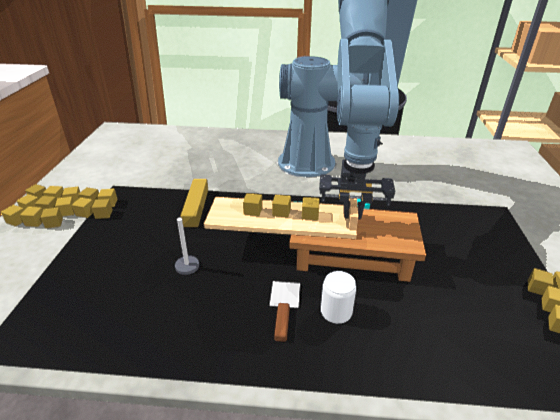

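View pics/side2.png

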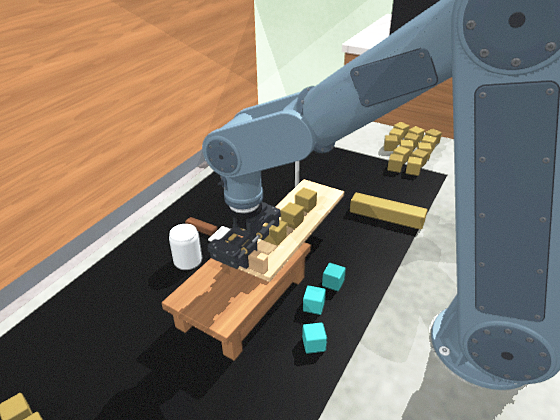

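The board slid cleanly with its end at about (206,220) in the scene view. The soap is in place, the board is level at z = 0.113 to 0.114, and about 41 mm is left to go.

Run:
```python
from h import *
n=np.array([np.sin(.051),np.cos(.051)]);B=np.array([.5282,.287])
ctrl.movel([*(B-n*.1914),.1222],rate=.03)
ctrl.pause(.5)
print(readout.read_position(),readout.read_wrist_force(),readout.read_torque(),readout.read_clock(),readout.read_width()*.088)
for nm in("scene","side"):
    im,d=vision.grab_frame(nm); cv2.imwrite(f"pics/{nm}3.png",im[:,:,::-1])
    V=cloud(nm,d)
    m=(V[...,0]>.44)&(V[...,0]<.575)&(V[...,1]>-.4)&(V[...,1]<.1)&(abs(V[...,2]-.115)<.012)
    p=V[m&(V[...,1]>-.28)&(V[...,1]<.06)]
    A=np.c_[p[:,:2],np.ones(len(p))]; c=np.linalg.lstsq(A,p[:,2],rcond=None)[0]; print("slope",c)
    ends=[]
    for x in (.47,.49,.51,.53,.55):
        s=V[m&(abs(V[...,0]-x)<.01)]
        if len(s): ends.append((x,s[:,1].min().round(4)))
    print(nm,ends,"marker-y",[round(float(n@(np.array(e)-[.6253,-.300])),4) for e in ends])
    m=(np.hypot(V[...,0]-.627,V[...,1]+.297)<.03)&(V[...,2]>.03)&(V[...,2]<.15); print("rod",V[m].mean(0))
    m=(V[...,0]>.45)&(V[...,0]<.59)&(V[...,1]>-.25)&(V[...,1]<.03)&(abs(V[...,2]-.158)<.006)
    k,l,st,ce=cv2.connectedComponentsWithStats(m.astype(np.uint8))
    for i in range(1,k):
        if st[i,4]>30: print(V[l==i].mean(0).round(4),st[i,4])
```

```text
[0.51895661 0.09611782 0.12289256] [-0.31688198  5.91498461  4.66784884] [ 1.20491608 -0.17530358 -0.04244527] 27.3167 0.0193804296939117
slope [0.00384559 0.00588463 0.11252122]
scene [(0.47, np.float64(-0.2926)), (0.49, np.float64(-0.292)), (0.51, np.float64(-0.2923)), (0.53, np.float64(-0.2936)), (0.55, np.float64(-0.2934))] marker-y [-0.0005, 0.0011, 0.0018, 0.0015, 0.0028]
rod [ 0.63014895 -0.2979815   0.09207394]
[ 0.5142 -0.1728  0.1572] 172
[ 0.5135 -0.0942  0.1575] 181
[ 0.5196 -0.0157  0.1581] 181
slope [0.02070869 0.00656112 0.10442243]
side [(0.47, np.float64(-0.293)), (0.49, np.float64(-0.2951)), (0.51, np.float64(-0.2925)), (0.53, np.float64(-0.2936)), (0.55, np.float64(-0.2923))] marker-y [-0.0009, -0.002, 0.0016, 0.0015, 0.0039]
rod [ 0.6227848  -0.29580122  0.10175673]
[ 0.506  -0.1686  0.1575] 183
[ 0.5041 -0.0909  0.1578] 205
[ 0.4994 -0.0093  0.1576] 117
```

View pics/scene3.png

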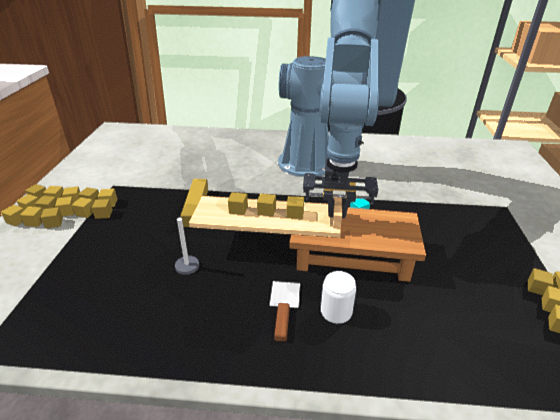

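View pics/side3.png

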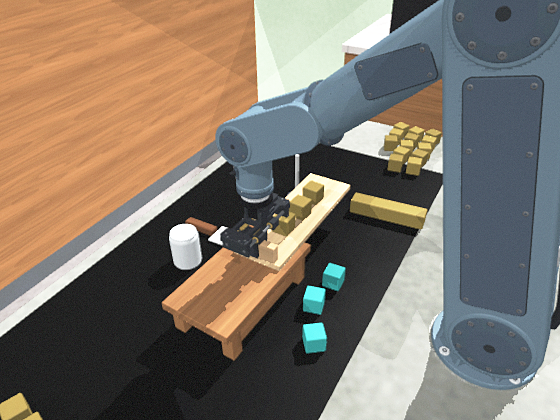

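The board's outer end at (190,215) is level with the rod, all three soaps are on it, and nothing on the bench has moved. The wrist force shows I'm holding the tail down with about 4.7 N.

Run:
```python
from rig import *
print(abs(readout.read_qvel()).max()); ctrl.finish_job(); print(readout.read_clock())
```

```text
0.0026333542833089636
the job is handed in; nothing more can be done
the job is handed in; nothing more can be done
```

I spread the three soap blocks, slid the board out to the marker rod, and handed the job in with the arm still gripping the tail. The system gives no verdict, so these are my own last checks.

- **Soap:** I moved soap_c into the gap before the batten and soap_a towards the outer end. The centres are about 79 mm apart, which leaves about 34 mm of air, and all three still lie flat on the board.
- **Board position:** The outer end is about 1–2 mm from level with the rod, measured from both fixed cameras.
- **Board level:** It tilts about 0.006 rad along its length. Across the board, one camera gave 0.004 rad and the other 0.02 rad. The larger figure probably comes from oblique viewing; both are under the 0.05 limit.
- **Alignment:** The board is about 0.03 rad off the trestle's line, against a limit of 0.15. That is from the start-of-slide measurement, and the grip held its angle through the slide.
- **Holding:** The arm presses the tail down with about 4.7 N and the board rests on the trestle.
- **Surroundings:** The rod reads at the same place as before, within 0.3 mm, and in the pictures the log, tin and scraper have not moved.

The job took about 27 s of the 64 s allowed by the last reading, and no check failed.

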